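Unlock the dust collector's panel and turn its filter cassette end for end

TASK

The filter cassette in the grey bench dust collector was put in back to front. Push the T-key in against its spring and, holding it in, give it its quarter turn anticlockwise to free the sloping panel, swing the panel up and right back until it stands fully open, then lift the cassette out, turn it end for end without bumping it on the open panel, and set it flat in its cradle again with the blue seal at the fan port on the collector's right. Leave the panel open and do not push the other things on the desk about.

Things in the scene. Friction and masses are not known exactly. Their poses are not given: they have to be found in the camera images.
- collector: Grey sheet-steel bench dust collector, fixed, 185 mm deep (x), 240 mm wide (y). Origin on the desk under it, midway across, 85 mm behind its front wall; +x to its back (hinge side), +y to its intake spigot side (left), -y to its fan side (right). Front wall 65 mm high, back wall 132 mm, top closed by a panel sloping down to the front at 20 degrees. Raise the panel and the cradle inside is open from above.
- panel_hinge (a point): Middle of the panel's hinge line, along the collector's y axis on top of the back wall: 100 mm behind the collector's origin, 134 mm above the desk. The axes turn with the panel: -x runs along it to its free edge, z out of its outer face. The point does not shift as the panel swings.
- panel_edge (a point): Middle of the panel's free front edge, 209 mm from the hinge line; moves with the panel. The panel is 4 mm sheet, 246 mm wide; shut, its edge overhangs the front wall by 11 mm, with a skirt turned 9 mm down.
- panel (a joint): Panel angle, rad: 0 shut, 2.18 fully open on its stop (leaning 15 degrees back past upright); grows as the front edge lifts up and back. Stiff friction hinge (0.55 N m, about 5 N at the edge moves it): the panel stays where it is left. It cannot lift until the key is past about 1.25.
- key_wing (a point): Centre of the wing of the black T-key, captive in the panel, 161 mm from the hinge line, midway across, its axis (this point's z) square to the panel. Wing: bar 70 mm long (point y), 12 thick (x), 27 high (z), centre 41 mm out from the hinge plane, 18 mm above a 38 mm round collar. Locked it lies parallel to the hinge, unlocked it points up the slope. Pulling it lifts the unlocked panel.
- key (a joint): Key angle, rad: 0 locked, 1.57 unlocked (stop); grows anticlockwise seen from outside the panel. Lips hold its cam: it turns only about 0.1 unless pushed in along its axis; forcing it there (over 3 N m) spoils it. Push: 4 N to start, 10 N at the 9 mm that free it, 12 N at the 12 mm bottom stop. Keep it in for the first half of the turn; turned, it springs out and stays.
- spindle (a joint): How far the key is pushed in, m: 0 out, 0.012 bottomed; spring return.
- cassette_mid (a point): Centre of the loose filter cassette, a closed box 140 mm long (its y), 46 wide (x), 50 high (z), about 0.25 kg: aluminium sides, white pleats on top, blue rubber seal at its +y end, plain grey cap at its -y end. It starts in the cradle with the blue seal at the intake side. Grip it across its width at the middle.
- cassette_seal (a point): Centre of the cassette's blue-seal end face, 70 mm from the cassette's centre.
- cradle_seat (a point): Where the cassette's centre lies when it sits in its cradle: 4 mm behind the collector's origin, 59 mm above the desk (deck at 34 mm); axes are the collector's. Play 3.5 mm front and back between 12 mm high guide rails (left out over the middle 72 mm, room for fingers) and 5 mm at each end between 36 mm high port blocks with sloping lead-ins.
- fan_port (a point): Face of the black fan port block at the cradle's -y end, with a blue patch on its top, 75 mm from the seat; the blue seal belongs here. The grey block at the other end is the intake.
- mouse: Black mouse, 101 x 61 x 34 mm; bystander. Origin under its centre.
- wood_block: Small wooden block, 56 x 72 x 33 mm; bystander left of the collector. Origin under its centre.
- weight_large: Brass weight with a knob, 30 mm wide, 34 mm high; bystander. Origin under its centre.
- weight_small: Smaller brass weight, 24 mm wide, 27 mm high; bystander.
- dropper_red: Dropper bottle with a red cap, 31 mm wide, 84 mm high, to the right in front of the analyser; bystander.
- dropper_blue: Dropper bottle with a blue cap, same size; bystander beside the red one.
- dish: Small round steel dish, 86 mm wide, 16 mm high, on the desk behind the collector; bystander.

How it is judged:
On the way, in this order (a step that is already met when the one before it is completed fails the run):
1. the key has been given its quarter turn (past 1.3 rad) (value of joint key above 1.3 rad), for 0.1 s.
2. the panel has been swung fully open (past 2.05 rad) (value of joint panel above 2.05 rad), for 0.2 s.
3. the cassette has been lifted out of the cradle (over 60 mm up) (z of cassette_mid in the frame of cradle_seat above 0.06 m), for 0.1 s.
At the end, for the whole second after the job is handed in: The panel stands fully open (past 2.05 rad) and the cassette rests released and still in its cradle, flat within 0.08 rad, its centre within 6 mm front to back and 4 mm in height of the seat, with the blue-seal end at the fan side (at least 60 mm to that side of the seat's middle) (value of joint panel above 2.05 rad and y of cassette_seal in the frame of cradle_seat below -0.06 m and x of cassette_mid in the frame of cradle_seat between -0.006 and 0.006 m and z of cassette_mid in the frame of cradle_seat between -0.004 and 0.004 m and angle between cassette_mid's own z axis and vertical below 0.08 rad and linear speed of cassette below 0.02 m/s); the robot touches nothing.
It fails at once if the key is wrenched against its lips (turned past 0.27 rad while pushed in less than 5 mm) (value of joint key between 0.27 and 0.6 rad and value of joint spindle below 0.005 m).
It fails at once if the cassette is bumped on the panel (over 3 N) (contact force between cassette and panel above 3 N).
It fails at once if a bystander is pushed more than 20 mm (distance of any of mouse, wood_block, weight_large, weight_small, dropper_red, dropper_blue, dish from where it was at the start of the episode above 0.02 m).
It also fails if it takes over 72 s, if anything falls off the work surface, if the arm or the gripper's body presses on something with over 40 N, if the wrist force passes 120 N, or if a joint passes its speed limit or range.

ROBOT

A 7-joint arm with a two-finger parallel gripper is mounted at the origin on a cart in front of the work surface, level with it; the furniture and walls round the work are solid. World frame = base frame: x ahead of the robot, y to its left, z up, the work surface at z = 0. Lengths are in m, angles in rad, forces in N, time in s.
With the tool pointing down it reaches from about 0.4 to 0.875 m from the base axis. Payload 19.3 kg.
Tool frame: the origin (TCP) lies midway between the tips of the shut fingers; the grasp point (between the pads) lies 19 mm behind it; z points along the fingers, y is the line along which they close (so a half turn about z gives the same grasp; the last joint's range is limited). The gripper opens to 85 mm and grips with 20 to 120 N. Pads are 22 mm wide; open, the fingers measure 114 mm over their backs; the gripper's body (76 mm by 85 mm) begins 54 mm behind the grasp point. The pads swing forward as they close: fully open they stand 13 mm farther back than shut.
Start: joints at [-1.305, 0.521, -0.036, 1.599, 0.021, 1.021, -0.113], TCP at [0.206, 0.59, 0.191] pointing down, gripper open.
Joint ranges: [-2.91, 2.91], [-0.3, 2.13], [-1.5, 1.42], [0.17, 2.43], [-1.26, 4.41], [0.16, 1.93], [-2.52, 2.52]. Speed limits (rad/s): [1.89, 1.89, 2.39, 2.39, 3.01, 3.01, 3.01].

INTERFACE

Orientations are given as [roll, pitch, yaw] about the fixed x, y, z axes, in that order (R = Rz(yaw) Ry(pitch) Rx(roll)).
In Python, from workcell import * gives the robot as it stands. The module is installed in compiled form; this text tells all that it offers.
- The arm moves only by the tool play_rows, never from a script. Its argument "deltas" is a list of rows, each a list of 7 numbers: the shift along the tool's x, y, z in units of 500 mm (1.0 is 500 mm), then the turn, a rotation vector about the tool's x, y, z in units of 120 degrees (1.0 is 120 degrees), then the closure, from 0 (fully open) to 1 (shut). A call has 1 to 10 rows; each row is the pose to reach, as a shift and turn from the pose commanded when the call began, along the tool's axes at that moment; what a row does not reach only later rows make up. A row lasts 1/10 s, in which the tool goes at most 50 mm and 8.59 degrees, less where a joint would pass 70% of its speed; a pose out of reach is approached as far as the arm can. A call with a number of a shift or a turn outside -1 to 1 is refused whole. A call with a gripper value outside its range is refused whole. The fingers move at their own pace and stop on an object; "newtons" is the grip in N (left out, the last holds). Time passes only in rows, so rows that repeat a pose let the fingers close. It gives the time, the measured TCP pose, the force, the opening and the grip force at its end, in the units of the state.
- observe(): the state, without advancing time (a new reading comes with each control period).
- grab_frame(name): name is "scene" or "side" or "wrist"; returns the picture (400x640x3 uint8, red, green, blue); there is no depth.
- get_calibration(name): a dict with "fovy" (degrees; the focal length in pixels is half the picture's height over the tangent of half this angle, whatever the lens; pixels are square), "cx", "cy" (the principal point, pixels), "xyz" and "rotation" of the camera in the world. Camera axes: x right, y down, z forward; pixel columns grow to the right and rows downward; lengths in m; the calibration is good to about 2 mm. The wrist camera is an equidistant fisheye: a pixel r from the principal point sees the ray r / f radians off the axis. A picture is of the moment at which its call begins: read the wrist's pose just before it. get_calibration takes no time and is no camera call; for the wrist camera it gives the pose at the moment of the call.
- job_done(): hands the job in; it is judged then, once.
The state is a dict: "clock": time; "qpos": joint angles; "qd": joint speeds; "joint_efforts": joint torques, N m; "position": TCP position; "tool_rot": TCP orientation; "force": force on the tool from outside, world axes, zero at the start; "moment": the same for the moment, N m; "grip_width": finger opening in m; "finger_force": force on a finger pad.
Only numpy, scipy, OpenCV 4.12 (cv2) and the standard library are available. Lean on these libraries where they do the work, as an engineer would, in place of code of your own. Each camera call takes 0.05 s, during which the arm holds its last target. There are 200 camera calls.

## Working session

There is one attempt and no reset: what is moved stays moved. The work goes in short steps, Python scripts to look and compute and a tool call to move; the robot and the scene stay as the last step left them, time stands still between calls to the robot, and variables do not carry over. Pictures are saved under pics/ and viewed, at most 10 in all, crops included, and the job is handed in when it is done.

Besides the shell and the picture viewer there is one more tool, called after "Request:" by a JSON object that holds its "op" and its "data", one argument or row to a line. play_rows: Moves the arm, as the interface text tells. Its arguments: {"type":"object","properties":{"deltas":{"type":"array"},"newtons":{"type":"number"}},"required":["deltas"]}

```bash
mkdir -p pics
cat > h.py <<'E'
from workcell import *
import numpy as np, cv2
from scipy.spatial.transform import Rotation as Ro
def K(c): return 200/np.tan(np.radians(c['fovy'])/2)
def rot(c):
    r=np.array(c['rotation']); return r if r.shape==(3,3) else Ro.from_euler('xyz',r).as_matrix()
def ray(c,u,v,fish=False):
    f=K(c); x,y=u-c['cx'],v-c['cy']
    if fish:
        r=np.hypot(x,y)+1e-9; t=r/f; d=np.array([np.sin(t)*x/r,np.sin(t)*y/r,np.cos(t)])
    else:
        d=np.array([x/f,y/f,1]); d/=np.linalg.norm(d)
    return np.array(c['xyz']),rot(c)@d
def onz(c,u,v,z,fish=False):
    o,d=ray(c,u,v,fish); return o+d*(z-o[2])/d[2]
def proj(c,p,fish=False):
    q=rot(c).T@(np.array(p)-np.array(c['xyz'])); f=K(c)
    if fish:
        r=np.hypot(q[0],q[1])+1e-9; t=np.arctan2(r,q[2]); return np.array([c['cx']+f*t*q[0]/r,c['cy']+f*t*q[1]/r])
    return np.array([c['cx']+f*q[0]/q[2],c['cy']+f*q[1]/q[2]])
def save(n,im): cv2.imwrite('pics/'+n,im[:,:,::-1])
E
python3 - <<'E'
from h import *
for n in('scene','side','wrist'):
    c=get_calibration(n);print(n,c); save(n+'0.png',grab_frame(n))
print(observe())
E
```

```text
scene {'fovy': 55.626337167095826, 'cx': 315.93812679823003, 'cy': 198.41272870732047, 'xyz': array([-0.48657777, -0.33500552,  0.69558263]), 'rotation': array([-2.01168918, -0.00892305, -1.09418597])}
side {'fovy': 48.79312029255016, 'cx': 326.55528504669314, 'cy': 199.6451353204618, 'xyz': array([0.23786288, 1.3080005 , 0.73698137]), 'rotation': array([-2.08035503,  0.02337823, -2.839629  ])}
wrist {'fovy': 65.70646984690485, 'cx': 318.4165654455893, 'cy': 206.47551760182446, 'xyz': array([0.13281263, 0.61561403, 0.3732073 ]), 'rotation': array([2.83139132e+00, 1.04147016e-03, 1.23567481e+00])}
{'clock': 0.15, 'qpos': array([-1.3051675 ,  0.52185705, -0.03633077,  1.59982013,  0.02118236,
        1.02106774, -0.11281569]), 'qd': array([ 2.85597804e-04, -2.07832558e-03, -9.74027602e-05, -1.43368734e-03,
        2.39873789e-04,  6.87037711e-05,  3.36791053e-04]), 'joint_efforts': array([ 2.13007799e-03, -9.27397227e+01,  1.98102325e+00, -3.70055187e+01,
        1.80202833e-02,  6.40937418e-03,  4.87966830e-06]), 'position': array([0.20590838, 0.58984801, 0.19109079]), 'tool_rot': array([-3.14082492e+00,  3.16881440e-05,  2.80572848e+00]), 'force': array([-0.39609824,  0.01629785, -0.42358426]), 'moment': array([0.04345769, 0.00468581, 0.02426486]), 'finger_force': 0.0, 'grip_width': 0.08503127394298068}
```

View pics/scene0.png

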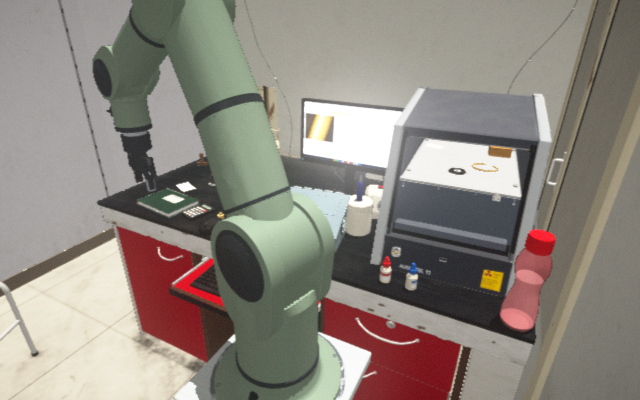

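View pics/side0.png

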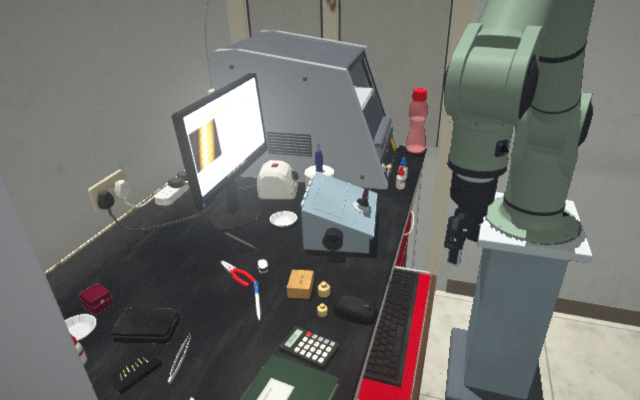

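Side view: collector at about (338,215), spigot (332,238), black key (363,203). In the scene view the arm hides most of it. Zooming in for corners.

Run:
```python
import cv2,numpy as np
a=cv2.imread('pics/side0.png')[160:265,280:400]
b=cv2.imread('pics/scene0.png')[170:260,270:370]
A=cv2.resize(a,None,fx=5,fy=5,interpolation=2)
cv2.imwrite('pics/c0.png',A)
from h import *
for n,u,v in(('side',333,252),('side',303,250),('side',366,253)):
    print(onz(get_calibration(n),u,v,0))
c=get_calibration('side')
print('key',onz(c,363,200,.13))
```

```text
[0.53887727 0.33833832 0.        ]
[0.62410083 0.35190277 0.        ]
[0.448216   0.31819248 0.        ]
key [0.47495665 0.25042465 0.13      ]
```

View pics/c0.png

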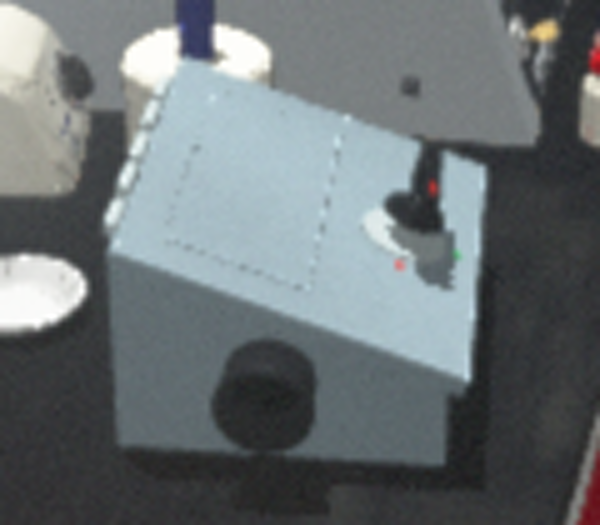

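Run:
```python
from h import *
c=get_calibration('side')
P=lambda x,y,z:onz(c,280+x/5,160+y/5,z)
bl=P(112,248,.136);br=P(188,62,.136);fl=P(470,375,.064);fr=P(486,167,.064)
b1=P(118,447,0);b2=P(447,465,0)
for n in('bl','br','fl','fr','b1','b2'):print(n,eval(n).round(3))
print(np.linalg.norm(bl-br),np.linalg.norm(fl-fr),np.linalg.norm(b1-b2))
for a,b in((bl,br),(fl,fr)): d=a-b;print('yaw y-axis',np.arctan2(-d[0],d[1]))
for a,b in((bl,fl),(br,fr),(b1,b2)): d=a-b;print('yaw x',np.arctan2(d[1],d[0]))
print('key', P(427,155,.13),P(415,215,.1))
w=get_calibration('wrist'); s=observe()
T=Ro.from_euler('xyz',s['tool_rot']).as_matrix()
print('cam in tool',T.T@(w['xyz']-s['position']),Ro.from_matrix(T.T@rot(w)).as_rotvec())
```

```text
bl [0.618 0.354 0.136]
br [0.651 0.125 0.136]
fl [0.427 0.318 0.064]
fr [0.467 0.082 0.064]
b1 [0.623 0.349 0.   ]
b2 [0.439 0.316 0.   ]
0.23206012050527552 0.23920548957252227 0.18733472429832942
yaw y-axis 0.14231735571648907
yaw y-axis 0.16590477086846117
yaw x 0.18951328171373255
yaw x 0.22839495457432873
yaw x 0.17729640143065145
key [0.48044851 0.19640576 0.13      ] [0.48260128 0.21555327 0.1       ]
cam in tool [ 7.74981207e-02  1.21779344e-04 -1.82197051e-01] [-0.24339462 -0.24339921  1.55630569]
```

```bash
cat >> h.py <<'E'
import json,os
CO=json.load(open('co.json')) if os.path.exists('co.json') else dict(o=[.541,.217],yaw=.175)
def W(p):  # collector point -> world
    return np.array([*CO['o'],0])+Ro.from_euler('z',CO['yaw']).apply(p)
def TR(pitch,yaw=0): # tool: pitch 0 = down, positive tilts z toward collector +x; yaw ccw about world z(before pitch about axis n)
    # tool x=collector y, z = (sin p,0,-cos p)
    z=np.array([np.sin(pitch),0,-np.cos(pitch)]);x=np.array([0,1.,0])
    B=np.stack([x,np.cross(z,x),z],1)
    B=B@Ro.from_euler('z',-yaw).as_matrix() # yaw ccw seen from behind tool
    return Ro.from_euler('z',CO['yaw']).as_matrix()@B
def cmd0(): # commanded pose: stored or measured
    if os.path.exists('cmd.json'):
        d=json.load(open('cmd.json'));return np.array(d[0]),np.array(d[1])
    s=observe();return s['position'],Ro.from_euler('xyz',s['tool_rot']).as_matrix()
def plan(T,g,store=True):
    """T list of (world pos, R); prints rows from commanded pose, remembers last as commanded (rounded)."""
    p0,R0=cmd0()
    for i,(p,R) in enumerate(T):
        d=np.round(R0.T@(np.array(p)-p0)/.5,3);w=np.round(Ro.from_matrix(R0.T@R).as_rotvec()/np.radians(120),3)
        gg=g[i] if isinstance(g,list) else g
        print([float(v) for v in d]+[float(v) for v in w]+[gg])
    p=p0+R0@(d*.5);R=R0@Ro.from_rotvec(w*np.radians(120)).as_matrix()
    if store: json.dump([p.tolist(),R.tolist()],open('cmd.json','w'))
def keyp(d,ang=0): # point on key axis: d from hinge plane, panel angle ang
    a=np.radians(20)-ang
    return np.array([.1-.161*np.cos(a)-d*np.sin(a),0,.134-.161*np.sin(a)+d*np.cos(a)])
E
python3 - <<'E'
from h import *
plan([(W(keyp(.041+.11)),TR(np.radians(20)))],0)
E
```

```text
[-0.699, -0.584, -0.059, -0.151, -0.088, 0.501, 0]
```

Request:
{"op": "play_rows", "data": {
  "deltas": [
    [-0.699,-0.584,-0.059,-0.151,-0.088,0.501,0],
    [-0.699,-0.584,-0.059,-0.151,-0.088,0.501,0],
    [-0.699,-0.584,-0.059,-0.151,-0.088,0.501,0],
    [-0.699,-0.584,-0.059,-0.151,-0.088,0.501,0],
    [-0.699,-0.584,-0.059,-0.151,-0.088,0.501,0],
    [-0.699,-0.584,-0.059,-0.151,-0.088,0.501,0],
    [-0.699,-0.584,-0.059,-0.151,-0.088,0.501,0],
    [-0.699,-0.584,-0.059,-0.151,-0.088,0.501,0],
    [-0.699,-0.584,-0.059,-0.151,-0.088,0.501,0],
    [-0.699,-0.584,-0.059,-0.151,-0.088,0.501,0]
  ]
}}

```text
clock: 1.15
position: [0.4415, 0.1946, 0.2215]
tool_rot: [2.792, -0.001, 1.74]
force: [-1.1, 0.8, 0.0]
grip_width: 0.0861
finger_force: 0.0
```

Request:
{"op": "play_rows", "data": {
  "deltas": [
    [0,0,0,0,0,0,0],
    [0,0,0,0,0,0,0],
    [0,0,0,0,0,0,0]
  ]
}}

```text
clock: 1.45
position: [0.4392, 0.2003, 0.2208]
tool_rot: [2.793, -0.001, 1.747]
force: [0.0, 0.7, 0.0]
grip_width: 0.0855
finger_force: 0.0
```

Run:
```python
from h import *
s=observe();print(cmd0()[0],s['position'],s['tool_rot'],s['qpos'].round(3))
c=get_calibration('wrist');im=grab_frame('wrist').copy()
save('w1raw.png',im)
for p in(keyp(.055),[-.0965,.123,.0665],[-.0965,-.123,.0665],[.1,.123,.136],[.1,-.123,.136]): print(proj(c,W(p),True).round(1))
cv2.imwrite('pics/w1.png',cv2.resize(im[:,:,::-1],(800,500)))
```

```text
[0.43964809 0.19899502 0.22082603] [0.43917649 0.20034501 0.22080638] [ 2.79263543e+00 -6.21678324e-04  1.74730267e+00] [-1.111  0.082  0.465  2.237  0.239  0.531 -0.664]
[317.9 196.6]
[273.5  70.7]
[280.1 280.9]
[461.9  80. ]
[441.1 276.8]
```

View pics/w1.png

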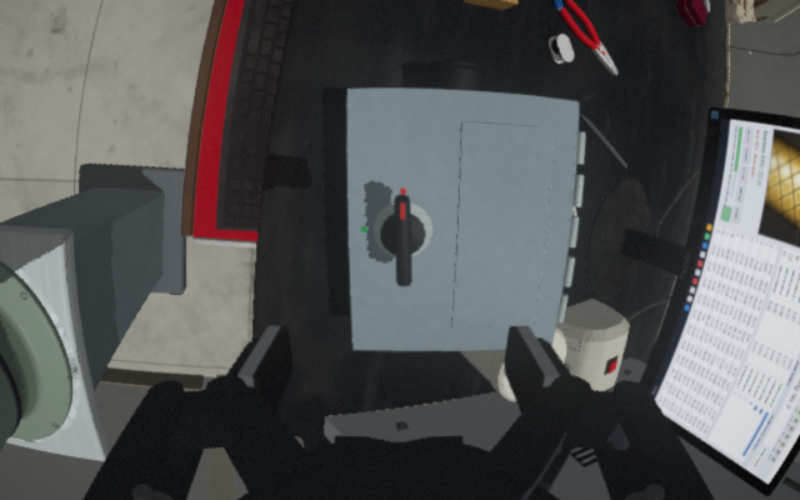

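The wrist view shows the panel corners at about (347,88), (353,350), (578,100), and the wing from (403,195) to (403,286) in the upscaled picture. All are a few mm from prediction.

Run:
```python
from h import *
c=get_calibration('wrist')
Rc=Ro.from_euler('z',CO['yaw'])
def onp(u,v,d):
    o,r=ray(c,u/1.25,v/1.25,True); n=Rc.apply([-np.sin(.349),0,np.cos(.349)]);h=W([.1,0,.134])+n*d
    p=o+r*(n@(h-o))/(n@r); return Rc.inv().apply(p-np.array([*CO['o'],0]))
for u,v,d in((403,286,.0545),(403,196,.0545),(397,286,.0545),(410,286,.0545),(347,88,.002),(353,350,.002),(578,100,.002)):print(u,v,onp(u,v,d).round(4))
print('exp key',keyp(.0545),'edge',[.1-.209*np.cos(.349),.123])
im=cv2.imread('pics/w1raw.png')
g=cv2.cvtColor(im,cv2.COLOR_BGR2HSV)
m=cv2.inRange(g,(90,25,90),(115,110,255));m[:,:270]=0
n,l,st,ce=cv2.connectedComponentsWithStats(m);i=1+st[1:,4].argmax();print(st[i])
cn=max(cv2.findContours((l==i).astype(np.uint8),0,2)[0],key=cv2.contourArea)
ap=cv2.approxPolyDP(cv2.convexHull(cn),6,True)[:,0];print(ap.tolist())
for u,v in ap: print(onp(u*1.25,v*1.25,.002).round(4))
```

```text
403 286 [-0.0658 -0.0325  0.1317]
403 196 [-0.0662  0.0374  0.1315]
397 286 [-0.0702 -0.0326  0.1301]
410 286 [-0.0607 -0.0325  0.1335]
347 88 [-0.092   0.1233  0.0663]
353 350 [-0.0934 -0.1227  0.0658]
578 100 [0.1005 0.123  0.1363]
exp key [-0.06993061  0.          0.130148  ] edge [np.float64(-0.09640046445047579), 0.123]
[  277    70   187   211 33305]
[[278, 71], [462, 82], [454, 209], [440, 274], [282, 278]]
[-0.0916  0.1227  0.0664]
[0.1    0.1206 0.1361]
[ 0.1021 -0.0295  0.1369]
[ 0.0976 -0.1186  0.1353]
[-0.0937 -0.1198  0.0656]
```

```bash
python3 - <<'E'
from h import *
o=np.array(CO['o'])+Ro.from_euler('z',CO['yaw']).apply([.003,.0015,0])[:2]
json.dump(dict(o=o.tolist(),yaw=.170),open('co.json','w'))
E
python3 - <<'E'
from h import *
print(CO)
R=TR(np.radians(20))
plan([(W(keyp(.092)),R),(W(keyp(.062)),R),(W(keyp(.032)),R)],0)
E
```

```text
{'o': [0.5436930174103245, 0.2189994142211382], 'yaw': 0.17}
[0.004, 0.006, 0.12, -0.0, -0.001, 0.002, 0]
[0.004, 0.006, 0.18, -0.0, -0.001, 0.002, 0]
[0.004, 0.006, 0.24, -0.0, -0.001, 0.002, 0]
```

Request:
{"op": "play_rows", "data": {
  "deltas": [
    [0.004,0.006,0.06,0,-0.001,0.002,0],
    [0.004,0.006,0.12,0,-0.001,0.002,0],
    [0.004,0.006,0.18,0,-0.001,0.002,0],
    [0.004,0.006,0.22,0,-0.001,0.002,0],
    [0.004,0.006,0.24,0,-0.001,0.002,0],
    [0.004,0.006,0.24,0,-0.001,0.002,0],
    [0.004,0.006,0.24,0,-0.001,0.002,0]
  ]
}}

```text
clock: 2.2
position: [0.4824, 0.2092, 0.1098]
tool_rot: [2.792, -0.0, 1.741]
force: [-0.7, -0.8, 0.4]
grip_width: 0.0852
finger_force: 0.0
```

Run:
```python
from h import *
s=observe();print(cmd0()[0],s['position'],s['force'])
im=grab_frame('wrist');cv2.imwrite('pics/w2.png',cv2.resize(im[100:330,180:460,::-1],None,fx=2.5,fy=2.5))
```

```text
[0.48247522 0.20860231 0.10908286] [0.48243239 0.2091636  0.1098056 ] [-0.73681147 -0.7968162   0.40786292]
```

View pics/w2.png

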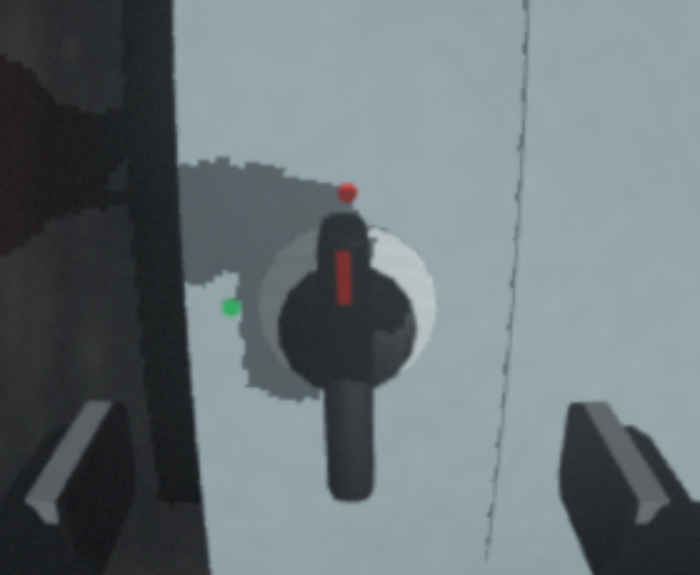

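Run:
```python
from h import *
c=get_calibration('wrist');s=observe();T=Ro.from_euler('xyz',s['tool_rot']).as_matrix()
f=lambda p:((proj(c,p,True)-[180,100])*2.5).round()
print('wing ends',[f(W(keyp(d)+np.array([0,y,0]))) for d in(.0545,.0275) for y in(.035,-.035)],'collar',f(W(keyp(.023))))
for z in(0,-.013): print('finger',[f(s['position']+T@[x,y,z]) for y in(-.0425,.0425) for x in(-.011,.011)])
```

```text
wing ends [array([341., 232.]), array([341., 503.]), array([341., 203.]), array([341., 448.])] collar [341. 327.]
finger [array([183., 376.]), array([177., 298.]), array([505., 376.]), array([511., 298.])]
finger [array([174., 399.]), array([166., 317.]), array([514., 399.]), array([522., 317.])]
```

Wing at crop x≈348 and fingers centred at ≈347; projections agree to within 2 mm. Closing gently.

Request:
{"op": "play_rows", "data": {
  "deltas": [
    [0,0.002,0,0,0,0,0.5],
    [0,0.002,0,0,0,0,0.8],
    [0,0.002,0,0,0,0,1],
    [0,0.002,0,0,0,0,1],
    [0,0.002,0,0,0,0,1],
    [0,0.002,0,0,0,0,1],
    [0,0.002,0,0,0,0,1]
  ],
  "newtons": 40
}}

```text
clock: 2.95
position: [0.4835, 0.209, 0.1096]
tool_rot: [2.792, -0.0, 1.741]
force: [0.7, 0.1, -0.3]
grip_width: -0.0002
finger_force: 0.0
```

Run:
```python
from h import *
p,R=cmd0();p=p+R@[0,.001,0];json.dump([p.tolist(),R.tolist()],open('cmd.json','w'))
s=observe();print(p,s['position'],s['force'],s['moment'],s['grip_width'])
im=grab_frame('wrist');cv2.imwrite('pics/w3.png',cv2.resize(im[100:330,180:460,::-1],None,fx=2,fy=2))
```

```text
[0.48340141 0.20876133 0.10942474] [0.48348231 0.20904034 0.10958905] [ 0.69870948  0.07147046 -0.25575557] [-0.0696647   0.33210908 -0.03387117] -0.00019631181875811148
```

View pics/w3.png

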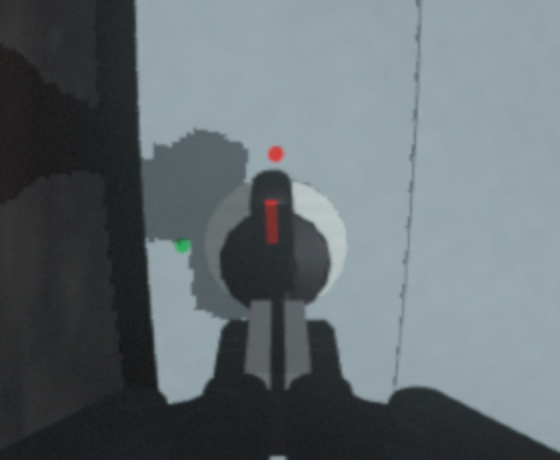

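The fingers closed on nothing; their tips, at (278,300) in the crop, lie in front of the wing. I'll check where the tips really are in the tool frame.

Run:
```python
from h import *
c=get_calibration('wrist');s=observe();T=Ro.from_euler('xyz',s['tool_rot']).as_matrix()
for v in(300,320,380):
    o,d=ray(c,180+278/2,100+v/2,True);o=T.T@(o-s['position']);d=T.T@d
    print(v,o.round(4),d.round(3),[(x,(o+d*(x-o[0])/d[0]).round(4)) for x in(.011,0,-.011)])
print((T.T@(W(keyp(.0545))-s['position'])).round(4))
```

```text
300 [ 7.770e-02  1.000e-04 -1.822e-01] [-0.434  0.004  0.901] [(0.011, array([ 0.011 ,  0.0007, -0.0439])), (0, array([ 0.    ,  0.0008, -0.0211])), (-0.011, array([-0.011 ,  0.0009,  0.0017]))]
320 [ 7.770e-02  1.000e-04 -1.822e-01] [-0.463  0.004  0.886] [(0.011, array([ 0.011 ,  0.0007, -0.0546])), (0, array([ 0.    ,  0.0008, -0.0336])), (-0.011, array([-0.011 ,  0.0009, -0.0125]))]
380 [ 7.770e-02  1.000e-04 -1.822e-01] [-0.547  0.004  0.837] [(0.011, array([ 0.011 ,  0.0006, -0.0801])), (0, array([ 0.    ,  0.0007, -0.0632])), (-0.011, array([-0.011 ,  0.0007, -0.0464]))]
[-0.0004 -0.0013 -0.0224]
```

Request:
{"op": "play_rows", "data": {
  "deltas": [
    [0,0,0.004,0,0,0,1],
    [0,0,0.008,0,0,0,1],
    [0,0,0.012,0,0,0,1],
    [0,0,0.012,0,0,0,1]
  ]
}}

```text
clock: 3.4
position: [0.4855, 0.2093, 0.1037]
tool_rot: [2.793, -0.0, 1.741]
force: [0.3, -0.8, 1.0]
grip_width: -0.0
finger_force: 0.0
```

Request:
{"op": "play_rows", "data": {
  "deltas": [
    [0,0,0.004,0,0,0,1],
    [0,0,0.008,0,0,0,1],
    [0,0,0.012,0,0,0,1],
    [0,0,0.016,0,0,0,1],
    [0,0,0.016,0,0,0,1]
  ]
}}

```text
clock: 3.9
position: [0.4882, 0.2098, 0.0962]
tool_rot: [2.793, -0.0, 1.741]
force: [-0.5, -0.1, 0.3]
grip_width: -0.0
finger_force: 0.0
```

Run:
```python
from h import *
p,R=cmd0();p=p+R@[0,0,.014];json.dump([p.tolist(),R.tolist()],open('cmd.json','w'))
s=observe();print(p,s['position'],s['force'],s['moment'],s['grip_width'])
im=grab_frame('side');save('side1raw.png',im);a=cv2.resize(im[100:270,270:440,::-1],None,fx=3.5,fy=3.5,interpolation=2)
w=grab_frame('wrist');save('w4raw.png',w)
b=cv2.resize(w[100:330,180:380,::-1],None,fx=2,fy=2)[:400,:]
n=np.zeros((595,800,3),np.uint8);n[:,:400]=a[:595,195:595] if 0 else a[:595,97:497];n[:400,400:]=b[:400,:400];cv2.imwrite('pics/m1.png',n)
c=get_calibration('side');print(proj(c,s['position']),proj(c,W(keyp(.0545))),proj(c,W(keyp(.023))))
```

```text
[0.48811954 0.20956641 0.09626833] [0.48820782 0.20976124 0.09616908] [-0.52349633 -0.07139658  0.26113886] [-0.04045603  0.35237301  0.03447496] -1.0603775556998388e-05
[361.5605628  202.94684457] [366.48873789 192.88843652] [362.58526003 201.64275164]
```

View pics/m1.png

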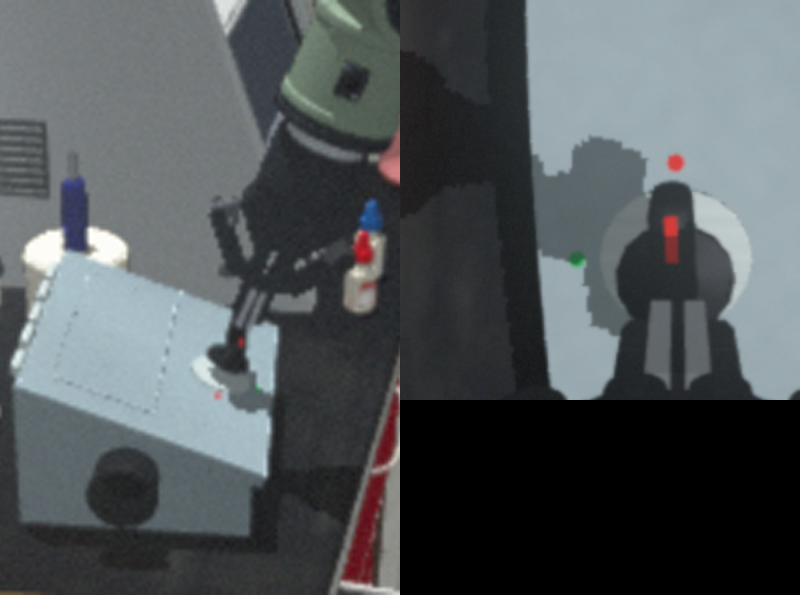

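The side view shows the fingertips only just at the wing's top, although the reported TCP is about 36 mm deeper. So the real tips sit well behind the nominal TCP. I'll go on feeling for contact.

Request:
{"op": "play_rows", "data": {
  "deltas": [
    [0,0,0.004,0,0,0,1],
    [0,0,0.008,0,0,0,1],
    [0,0,0.008,0,0,0,1],
    [0,0,0.008,0,0,0,1]
  ]
}}

```text
clock: 4.4
position: [0.4896, 0.2102, 0.0928]
tool_rot: [2.792, -0.001, 1.741]
force: [-1.4, 0.0, 3.1]
grip_width: 0.0002
finger_force: 1.8
```

Request:
{"op": "play_rows", "data": {
  "deltas": [
    [0,0,0.004,0,0,0,1],
    [0,0,0.008,0,0,0,1],
    [0,0,0.008,0,0,0,1],
    [0,0,0.008,0,0,0,1]
  ]
}}

```text
clock: 4.8
position: [0.491, 0.2104, 0.0891]
tool_rot: [2.792, -0.001, 1.741]
force: [-1.9, -0.1, 6.6]
grip_width: -0.0004
finger_force: 3.1
```

Contact puts the tips 40 mm behind the nominal TCP. Back off, open, go deeper and grip.

Request:
{"op": "play_rows", "data": {
  "deltas": [
    [0,0,-0.06,0,0,0,1],
    [0,0,-0.06,0,0,0,0],
    [0,0,-0.06,0,0,0,0],
    [0,0,-0.06,0,0,0,0],
    [0,0,-0.06,0,0,0,0],
    [0,0,-0.04,0,0,0,0],
    [0,0,-0.01,0,0,0,0],
    [0,0,0.02,0,0,0,0],
    [0,0,0.038,0,0,0,0],
    [0,0,0.038,0,0,0,0]
  ]
}}

```text
clock: 5.8
position: [0.497, 0.2109, 0.0691]
tool_rot: [2.795, 0.0, 1.741]
force: [-0.1, -0.2, 0.6]
grip_width: 0.0851
finger_force: 0.0
```

Request:
{"op": "play_rows", "data": {
  "deltas": [
    [0,0,0,0,0,0,0.5],
    [0,0,0,0,0,0,0.8],
    [0,0,0,0,0,0,1],
    [0,0,0,0,0,0,1],
    [0,0,0,0,0,0,1],
    [0,0,0,0,0,0,1]
  ],
  "newtons": 50
}}

```text
clock: 6.4
position: [0.4968, 0.2116, 0.071]
tool_rot: [2.793, -0.0, 1.741]
force: [-5.0, -0.0, 0.8]
grip_width: 0.0109
finger_force: 52.0
```

Request:
{"op": "play_rows", "data": {
  "deltas": [
    [0,0,0.01,0,0,0,1],
    [0,0,0.022,0,0,0,1],
    [0,0,0.023,0,0,0,1],
    [0,0,0.023,0,0,0,1],
    [0,0,0.023,0,0,0,1]
  ],
  "newtons": 70
}}

```text
clock: 6.9
position: [0.5007, 0.2123, 0.0603]
tool_rot: [2.793, -0.001, 1.741]
force: [-8.1, 0.3, 8.3]
grip_width: 0.0107
finger_force: 74.5
```

Request:
{"op": "play_rows", "data": {
  "deltas": [
    [0,0,0.001,0,0,-0.03,1],
    [0,0,0.001,0,0,-0.07,1],
    [0,0,0.001,0,0,-0.12,1],
    [0,0,0.001,0,0,-0.17,1],
    [0,0,0.001,0,0,-0.22,1],
    [0,0,0.001,0,0,-0.27,1],
    [0,0,0.001,0,0,-0.32,1],
    [0,0,0.001,0,0,-0.37,1],
    [0,0,0.001,0,0,-0.42,1],
    [0,0,0.001,0,0,-0.47,1]
  ]
}}

```text
clock: 7.9
position: [0.4998, 0.2115, 0.0593]
tool_rot: [2.946, 0.288, 2.701]
force: [-15.9, -4.2, 9.8]
grip_width: 0.0104
finger_force: 74.9
```

Request:
{"op": "play_rows", "data": {
  "deltas": [
    [0,0,0,0,0,-0.05,1],
    [0,0,0,0,0,-0.1,1],
    [0,0,0,0,0,-0.15,1],
    [0,0,0,0,0,-0.2,1],
    [0,0,0,0,0,-0.25,1],
    [0,0,0,0,0,-0.28,1],
    [0,0,0,0,0,-0.28,1],
    [0,0,0,0,0,-0.28,1]
  ]
}}

```text
clock: 8.7
position: [0.4996, 0.2106, 0.0592]
tool_rot: [-3.14, 0.347, -2.972]
force: [-17.0, -8.0, 11.8]
grip_width: 0.0109
finger_force: 75.5
```

Run:
```python
from h import *
# commanded pose update: since last store p: +.008 +.019(net) -> +.0095.. compute
p,R=cmd0();tz=(.008+.019+.0115+.0005)
# rows: .008*? two calls of .008 units=.004m each
tz=.004+.004+.019+.0115+.0005
p=p+R@[0,0,tz];R=R@Ro.from_rotvec([0,0,-.75*np.radians(120)]).as_matrix();json.dump([p.tolist(),R.tolist()],open('cmd.json','w'))
s=observe();T=Ro.from_euler('xyz',s['tool_rot']).as_matrix()
print(p,s['position'],s['force'],s['moment'],s['grip_width'],np.degrees(Ro.from_matrix(R.T@T).as_rotvec()),T.T@s['force'],s['qpos'].round(2))
im=grab_frame('side');save('side2raw.png',im);w=grab_frame('wrist');save('w5raw.png',w)
cv2.imwrite('pics/m2.png',np.hstack([cv2.resize(im[130:270,280:400,::-1],(400,466)),cv2.resize(w[100:330,180:380,::-1],(400,460))[:460] if 0 else cv2.resize(w[100:330,180:380,::-1],(400,466))]))
```

```text
[0.50126292 0.2118091  0.05961834] [0.49963816 0.21062036 0.05917999] [-17.00198512  -7.95401653  11.82768235] [-1.43823146  3.2907047  -0.49290035] 0.01088646721477254 [0.07270376 0.12998714 0.02783161] [ 13.00512429  -4.9965018  -17.26643155] [-0.36  0.49 -0.31  2.23  1.2   0.32 -0.  ]
```

Run:
```python
from h import *
p,R=cmd0();s=observe();m=s['position']-R[:,2]*.012
h=W([.1,0,.134]);ax=Ro.from_euler('z',CO['yaw']).apply([0,1,0])
T=[(m,R)]*2
for a in list(range(4,37,4)):
    q=Ro.from_rotvec(ax*np.radians(a));T.append((h+q.apply(m-h),q.as_matrix()@R))
plan(T,1)
```

```text
[0.004, -0.002, -0.024, 0.0, 0.0, 0.0, 1]
[0.004, -0.002, -0.024, 0.0, 0.0, 0.0, 1]
[0.004, -0.002, -0.047, -0.0, 0.033, -0.0, 1]
[0.003, -0.002, -0.07, -0.0, 0.067, -0.0, 1]
[0.0, -0.002, -0.092, -0.0, 0.1, -0.0, 1]
[-0.004, -0.002, -0.114, -0.0, 0.133, -0.0, 1]
[-0.01, -0.002, -0.136, -0.0, 0.167, -0.0, 1]
[-0.017, -0.002, -0.157, -0.0, 0.2, -0.0, 1]
[-0.026, -0.002, -0.178, -0.0, 0.233, -0.0, 1]
[-0.036, -0.002, -0.198, -0.0, 0.267, -0.0, 1]
[-0.048, -0.002, -0.218, -0.0, 0.3, -0.0, 1]
```

View pics/m2.png

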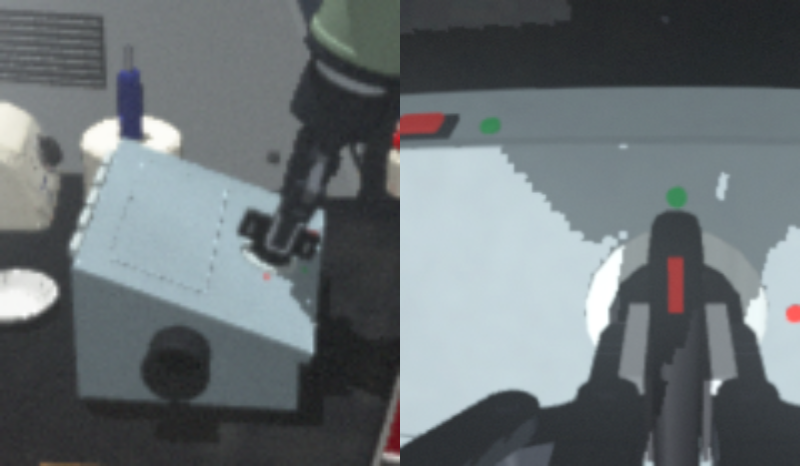

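The key has turned, with its red mark at the green dot (677,197). Lifting.

Request:
{"op": "play_rows", "data": {
  "deltas": [
    [0.004,-0.002,-0.024,0,0,0,1],
    [0.004,-0.002,-0.047,0,0.033,0,1],
    [0.003,-0.002,-0.07,0,0.067,0,1],
    [0,-0.002,-0.092,0,0.1,0,1],
    [-0.004,-0.002,-0.114,0,0.133,0,1],
    [-0.01,-0.002,-0.136,0,0.167,0,1],
    [-0.017,-0.002,-0.157,0,0.2,0,1],
    [-0.026,-0.002,-0.178,0,0.233,0,1],
    [-0.036,-0.002,-0.198,0,0.267,0,1],
    [-0.048,-0.002,-0.218,0,0.3,0,1]
  ]
}}

```text
clock: 9.8
position: [0.486, 0.2084, 0.1707]
tool_rot: [3.141, -0.284, -2.971]
force: [-2.6, -0.7, -6.2]
grip_width: 0.0104
finger_force: 71.8
```

Run:
```python
from h import *
p,R=cmd0();s=observe();T=Ro.from_euler('xyz',s['tool_rot']).as_matrix()
print(p,s['position'],s['force'],s['moment'],s['grip_width'],np.degrees(Ro.from_matrix(R.T@T).as_rotvec()),s['qpos'].round(2))
save('side3raw.png',grab_frame('side'))
```

```text
[0.48692652 0.20837216 0.17025583] [0.48599408 0.20838015 0.17069013] [-2.64747933 -0.67483847 -6.19977372] [-0.01964798 -0.03991397  0.00363682] 0.010431945679259461 [-0.05712659  0.28498556 -0.04506384] [-0.    0.65 -0.71  1.6   0.29  1.3   0.97]
```

Panel is at about 36°, still held. I'll keep lifting with a lighter grip and let the wing pivot between the pads, so the tool needs to tilt less.

Run:
```python
from h import *
p,R=cmd0();s=observe();m=s['position'];
h=W([.1,0,.134]);ax=Ro.from_euler('z',CO['yaw']).apply([0,1,0])
piv=m-R[:,2]*.052
T=[]
for i in range(1,11):
    a=46*i/10;b=12*i/10
    q=Ro.from_rotvec(ax*np.radians(a));Q=Ro.from_rotvec(ax*np.radians(b)).as_matrix()@R
    T.append((h+q.apply(piv-h)+Q[:,2]*.052,Q))
plan(T,1)
```

```text
[-0.006, 0.0, -0.028, 0.0, 0.01, -0.0, 1]
[-0.014, 0.0, -0.053, 0.0, 0.02, -0.0, 1]
[-0.024, 0.0, -0.077, 0.0, 0.03, -0.0, 1]
[-0.035, 0.0, -0.1, 0.0, 0.04, -0.0, 1]
[-0.049, 0.0, -0.122, 0.0, 0.05, -0.0, 1]
[-0.065, 0.0, -0.143, 0.0, 0.06, -0.0, 1]
[-0.082, 0.0, -0.162, 0.0, 0.07, -0.0, 1]
[-0.1, 0.0, -0.18, 0.0, 0.08, -0.0, 1]
[-0.12, 0.0, -0.196, 0.0, 0.09, -0.0, 1]
[-0.141, 0.0, -0.21, 0.0, 0.1, -0.0, 1]
```

Request:
{"op": "play_rows", "data": {
  "deltas": [
    [-0.006,0,-0.028,0,0.01,0,1],
    [-0.014,0,-0.053,0,0.02,0,1],
    [-0.024,0,-0.077,0,0.03,0,1],
    [-0.035,0,-0.1,0,0.04,0,1],
    [-0.049,0,-0.122,0,0.05,0,1],
    [-0.065,0,-0.143,0,0.06,0,1],
    [-0.082,0,-0.162,0,0.07,0,1],
    [-0.1,0,-0.18,0,0.08,0,1],
    [-0.12,0,-0.196,0,0.09,0,1],
    [-0.141,0,-0.21,0,0.1,0,1]
  ],
  "newtons": 30
}}

```text
clock: 10.85
position: [0.5821, 0.2243, 0.2507]
tool_rot: [-3.14, -0.491, -2.972]
force: [-5.1, -3.4, -11.8]
grip_width: 0.0106
finger_force: 65.1
```

Run:
```python
from h import *
p,R=cmd0();s=observe();T=Ro.from_euler('xyz',s['tool_rot']).as_matrix()
print(p,s['position'],s['force'],s['moment'],s['grip_width'],np.degrees(Ro.from_matrix(R.T@T).as_rotvec()),s['qpos'].round(2))
im=grab_frame('side');save('side4raw.png',im);cv2.imwrite('pics/m3.png',cv2.resize(im[70:290,260:440,::-1],None,fx=2.5,fy=2.5))
```

```text
[0.58225187 0.22475546 0.2517415 ] [0.58212801 0.22432536 0.25065317] [ -5.08820001  -3.36214086 -11.8116468 ] [-0.40334402  0.05772362  0.22869875] 0.010605329887432258 [0.05872877 0.1210253  0.0044169 ] [-0.12  0.88 -0.66  0.99  0.26  1.85  1.07]
```

View pics/m3.png

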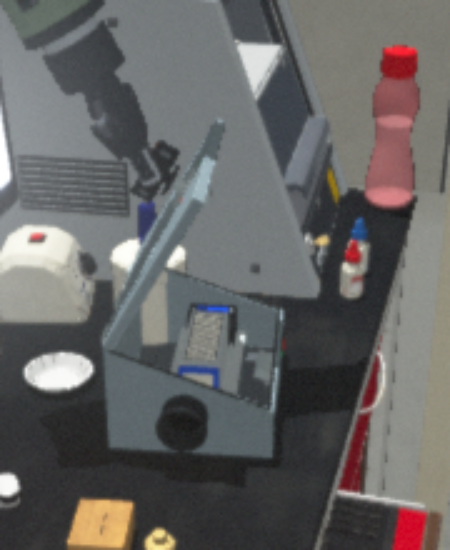

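The side view shows the panel at about 60° and the cassette inside with its blue seal at the intake end. Next I'll release the key, go over the panel and push it from the inside.

```bash
cat >> h.py <<'E'
def tip(p,R): return W(p)+R[:,2]*.040
def C(p): return Ro.from_euler('z',-CO['yaw']).apply(np.array(p)-np.array([*CO['o'],0]))
def inner(al,rho,y,g=.006):
    a=np.radians(al);return np.array([.1-rho*np.cos(a)-g*np.sin(a),y,.134+rho*np.sin(a)-g*np.cos(a)])
E
python3 - <<'E'
from h import *
r=np.radians
p,R=cmd0();print('tip',C(p-R[:,2]*.04))
p1=p-R[:,2]*.11
plan([(p1,R)],0)
Ra=TR(r(10),r(60));plan([(tip([-.0,-.03,.43],Ra),Ra)],1)
Rb=TR(r(40),r(20));plan([(tip([-.10,-.045,.36],Rb),Rb)],1)
E
```

```text
tip [ 0.05776095 -0.00084006  0.28705662]
[0.0, 0.0, -0.22, 0.0, 0.0, 0.0, 0]
[0.187, -0.058, 0.005, -0.083, -0.309, 0.241, 1]
[0.142, -0.117, 0.092, -0.196, -0.164, 0.325, 1]
```

Request:
{"op": "play_rows", "data": {
  "deltas": [
    [0,0,0,0,0,0,0],
    [0,0,0,0,0,0,0],
    [0,0,0,0,0,0,0],
    [0,0,-0.04,0,0,0,0],
    [0,0,-0.12,0,0,0,0],
    [0,0,-0.2,0,0,0,0],
    [0,0,-0.22,0,0,0,0],
    [0,0,-0.22,0,0,0,0]
  ]
}}

```text
clock: 11.7
position: [0.6059, 0.2254, 0.3023]
tool_rot: [3.14, -0.479, -2.981]
force: [0.2, 1.2, -1.1]
grip_width: 0.0855
finger_force: 0.0
```

Request:
{"op": "play_rows", "data": {
  "deltas": [
    [0.187,-0.058,0.005,-0.083,-0.309,0.241,1],
    [0.187,-0.058,0.005,-0.083,-0.309,0.241,1],
    [0.187,-0.058,0.005,-0.083,-0.309,0.241,1],
    [0.187,-0.058,0.005,-0.083,-0.309,0.241,1],
    [0.187,-0.058,0.005,-0.083,-0.309,0.241,1],
    [0.187,-0.058,0.005,-0.083,-0.309,0.241,1],
    [0.187,-0.058,0.005,-0.083,-0.309,0.241,1]
  ]
}}

```text
clock: 12.4
position: [0.5263, 0.1832, 0.3443]
tool_rot: [3.043, 0.162, 2.766]
force: [1.4, 0.3, 1.0]
grip_width: 0.0001
finger_force: 0.0
```

Request:
{"op": "play_rows", "data": {
  "deltas": [
    [0.142,-0.117,0.092,-0.196,-0.164,0.325,1],
    [0.142,-0.117,0.092,-0.196,-0.164,0.325,1],
    [0.142,-0.117,0.092,-0.196,-0.164,0.325,1],
    [0.142,-0.117,0.092,-0.196,-0.164,0.325,1],
    [0.142,-0.117,0.092,-0.196,-0.164,0.325,1],
    [0.142,-0.117,0.092,-0.196,-0.164,0.325,1],
    [0.142,-0.117,0.092,-0.196,-0.164,0.325,1],
    [0.142,-0.117,0.092,-0.196,-0.164,0.325,1]
  ]
}}

```text
clock: 13.2
position: [0.452, 0.1524, 0.2827]
tool_rot: [2.521, 0.25, 2.066]
force: [0.2, 0.1, -0.1]
grip_width: -0.0
finger_force: 0.0
```

Run:
```python
from h import *
r=np.radians
p,R=cmd0();s=observe();T=Ro.from_euler('xyz',s['tool_rot']).as_matrix()
print(p,s['position'],s['force'],s['grip_width'],np.degrees(Ro.from_matrix(R.T@T).as_rotvec()),s['qpos'].round(2))
print('tip',C(s['position']-T[:,2]*.04))
Rb=TR(r(60),0)
plan([(tip([-.07,-.045,.29],Rb),Rb)],1)
save('side5raw.png',grab_frame('side'))
T=[]
for i in range(10):
    al=58+i*3.6; Q=TR(r(60+i*.3));T.append((tip(inner(al,.175,-.045),Q),Q))
plan(T,1,False)
```

```text
[0.47784761 0.16213449 0.32956708] [0.4519891  0.15240873 0.28269585] [ 0.22399141  0.12924328 -0.11266486] -1.4601646502521757e-05 [ 2.00918395  0.46025755 -3.302902  ] [-0.41 -0.12 -0.26  2.4   0.83  0.38 -0.81]
tip [-0.12626627 -0.04991565  0.314222  ]
[0.005, -0.016, 0.142, -0.165, -0.029, 0.165, 1]
[0.0, 0.054, 0.135, 0.0, -0.0, 0.0, 1]
[0.0, 0.074, 0.146, -0.002, -0.0, 0.0, 1]
[0.0, 0.093, 0.157, -0.005, -0.0, 0.0, 1]
[0.0, 0.111, 0.17, -0.007, -0.0, 0.0, 1]
[0.0, 0.129, 0.184, -0.01, -0.0, 0.0, 1]
[0.0, 0.145, 0.198, -0.012, -0.0, 0.0, 1]
[0.0, 0.161, 0.214, -0.015, -0.0, 0.0, 1]
[0.0, 0.176, 0.231, -0.017, -0.0, 0.0, 1]
[0.0, 0.19, 0.248, -0.02, -0.0, 0.0, 1]
[0.0, 0.202, 0.267, -0.022, -0.0, 0.0, 1]
```

```bash
rm cmd.json; sed -i 's/^def cmd0.*/def cmd0():\n    s=observe();return s["position"],Ro.from_euler("xyz",s["tool_rot"]).as_matrix()\ndef cmd0_old():/' h.py
python3 - <<'E'
from h import *
r=np.radians
Rb=TR(r(52),0)
plan([(tip([-.04,-.045,.285],Rb),Rb)],1)
E
```

```text
[-0.036, 0.115, 0.15, -0.115, -0.02, 0.191, 1]
```

Request:
{"op": "play_rows", "data": {
  "deltas": [
    [-0.036,0.115,0.15,-0.115,-0.02,0.191,1],
    [-0.036,0.115,0.15,-0.115,-0.02,0.191,1],
    [-0.036,0.115,0.15,-0.115,-0.02,0.191,1],
    [-0.036,0.115,0.15,-0.115,-0.02,0.191,1],
    [-0.036,0.115,0.15,-0.115,-0.02,0.191,1],
    [-0.036,0.115,0.15,-0.115,-0.02,0.191,1],
    [-0.036,0.115,0.15,-0.115,-0.02,0.191,1],
    [-0.036,0.115,0.15,-0.115,-0.02,0.191,1]
  ]
}}

```text
clock: 14.05
position: [0.539, 0.1639, 0.2521]
tool_rot: [2.301, 0.099, 1.784]
force: [0.4, 0.4, -1.0]
grip_width: -0.0001
finger_force: 0.0
```

Run:
```python
from h import *
r=np.radians
s=observe();T=Ro.from_euler('xyz',s['tool_rot']).as_matrix()
print('tip',C(s['position']-T[:,2]*.04),C(T[:,2]),C(T[:,0])+0,s['qpos'].round(2))
Q=TR(r(55))
T=[]
for i in range(10):
    al=60+i*3.6; Q=TR(r(52+i*.8));T.append((tip(inner(al,.18,-.045),Q),Q))
plan(T,1,False)
```

```text
tip [-0.04379134 -0.05221436  0.27860971] [ 0.17413584 -0.1576702  -0.6639162 ] [-0.61618517  0.87025426 -0.09932431] [-0.06  0.14 -0.64  2.42  1.92  0.51 -2.16]
[0.011, 0.084, 0.061, -0.031, 0.015, 0.05, 1]
[0.009, 0.106, 0.068, -0.038, 0.014, 0.05, 1]
[0.007, 0.128, 0.076, -0.044, 0.014, 0.05, 1]
[0.005, 0.15, 0.086, -0.051, 0.014, 0.05, 1]
[0.003, 0.17, 0.097, -0.058, 0.013, 0.05, 1]
[0.001, 0.19, 0.109, -0.064, 0.013, 0.05, 1]
[-0.0, 0.21, 0.122, -0.071, 0.012, 0.05, 1]
[-0.002, 0.228, 0.136, -0.078, 0.012, 0.05, 1]
[-0.003, 0.246, 0.152, -0.084, 0.012, 0.051, 1]
[-0.004, 0.262, 0.168, -0.091, 0.011, 0.051, 1]
```

Run:
```python
from h import *
s=observe();R=Ro.from_euler('xyz',s['tool_rot']).as_matrix()
plan([(tip(inner(60+i*3.6,.18,-.045),R),R) for i in range(10)],1,False)
```

```text
[0.008, 0.078, 0.061, 0.0, 0.0, 0.0, 1]
[0.007, 0.1, 0.068, 0.0, 0.0, 0.0, 1]
[0.005, 0.121, 0.077, 0.0, 0.0, 0.0, 1]
[0.003, 0.141, 0.086, 0.0, 0.0, 0.0, 1]
[0.001, 0.161, 0.097, 0.0, 0.0, 0.0, 1]
[-0.0, 0.18, 0.11, 0.0, 0.0, 0.0, 1]
[-0.002, 0.198, 0.123, 0.0, 0.0, 0.0, 1]
[-0.003, 0.215, 0.137, 0.0, 0.0, 0.0, 1]
[-0.004, 0.232, 0.153, 0.0, 0.0, 0.0, 1]
[-0.005, 0.247, 0.17, 0.0, 0.0, 0.0, 1]
```

Request:
{"op": "play_rows", "data": {
  "deltas": [
    [0.004,0.04,0.03,0,0,0,1],
    [0.008,0.078,0.061,0,0,0,1],
    [0.007,0.1,0.068,0,0,0,1],
    [0.005,0.121,0.077,0,0,0,1],
    [0.003,0.141,0.086,0,0,0,1],
    [0.001,0.161,0.097,0,0,0,1],
    [0,0.18,0.11,0,0,0,1],
    [-0.002,0.198,0.123,0,0,0,1],
    [-0.002,0.198,0.123,0,0,0,1]
  ]
}}

```text
clock: 14.95
position: [0.6488, 0.1887, 0.2848]
tool_rot: [2.302, 0.099, 1.783]
force: [-0.7, 0.4, -0.4]
grip_width: 0.0002
finger_force: 0.0
```

Run:
```python
from h import *
s=observe();R=Ro.from_euler('xyz',s['tool_rot']).as_matrix()
print('tip',C(s['position']-R[:,2]*.04),'want',inner(81.6,.18,-.045),s['qpos'].round(2),np.degrees(np.arccos(-R[2,2])))
save('side6raw.png',grab_frame('side'))
plan([(tip(inner(81.6+i*3.6,.18,-.045),R),R) for i in range(1,9)],1,False)
```

```text
tip [ 0.06858044 -0.04620098  0.31139928] want [ 0.06776942 -0.045       0.31119252] [-0.07  0.25 -0.54  2.15  1.69  0.44 -1.79] 48.36911018879528
[0.001, 0.017, 0.014, 0.0, -0.0, -0.0, 1]
[-0.001, 0.033, 0.03, 0.0, -0.0, -0.0, 1]
[-0.002, 0.049, 0.046, 0.0, -0.0, -0.0, 1]
[-0.002, 0.063, 0.064, 0.0, -0.0, -0.0, 1]
[-0.003, 0.076, 0.082, 0.0, -0.0, -0.0, 1]
[-0.004, 0.088, 0.101, 0.0, -0.0, -0.0, 1]
[-0.004, 0.099, 0.121, 0.0, -0.0, -0.0, 1]
[-0.004, 0.109, 0.142, 0.0, -0.0, -0.0, 1]
```

```bash
cat >> h.py <<'E'
def panelfit(im):
    c=get_calibration('side')
    g=cv2.cvtColor(im,cv2.COLOR_BGR2HSV);m=cv2.inRange(g,(90,25,60),(115,130,255));m[:,:290]=0;m[:,420:]=0;m[265:]=0
    n,l,st,ce=cv2.connectedComponentsWithStats(m)
    i=l[225,312] or 1+st[1:,4].argmax()
    ys,xs=np.where(l==i);k=ys.argmin();print('top px',xs[k],ys[k],st[i])
    for al in range(50,110,5):
        a=np.radians(al);print(al,[proj(c,W([.1-.209*np.cos(a),y,.134+.209*np.sin(a)])).round(0).tolist() for y in(.123,-.123)])
E
python3 - <<'E'
from h import *
for n in('side4raw','side5raw','side6raw'):
    im=cv2.imread(f'pics/{n}.png');panelfit(im) if n=='side4raw' else None
    d=cv2.absdiff(im,cv2.imread('pics/side4raw.png')).max(2)
c=get_calibration('side')
# sample along +y panel edge line for each candidate angle: brightness contrast across the edge
for n in('side4raw','side5raw','side6raw'):
    g=cv2.cvtColor(cv2.imread(f'pics/{n}.png'),cv2.COLOR_BGR2HSV)
    o=[]
    for al in range(50,110,4):
        a=np.radians(al);v=[]
        for rho in np.linspace(.05,.2,12):
            u=proj(c,W([.1-rho*np.cos(a),.121,.134+rho*np.sin(a)])).round().astype(int);h_=g[u[1],u[0]];v.append(90<h_[0]<115 and h_[1]>25)
        o.append((al,int(sum(v))))
    print(n,o)
E
```

```text
top px 346 117 [ 300  117   74  136 3598]
50 [[351.0, 158.0], [358.0, 124.0]]
55 [[345.0, 153.0], [353.0, 120.0]]
60 [[339.0, 149.0], [348.0, 117.0]]
65 [[332.0, 146.0], [342.0, 114.0]]
70 [[325.0, 143.0], [337.0, 112.0]]
75 [[318.0, 141.0], [331.0, 110.0]]
80 [[311.0, 139.0], [325.0, 108.0]]
85 [[304.0, 138.0], [318.0, 107.0]]
90 [[296.0, 137.0], [312.0, 107.0]]
95 [[289.0, 138.0], [306.0, 107.0]]
100 [[282.0, 138.0], [300.0, 108.0]]
105 [[275.0, 140.0], [294.0, 109.0]]
side4raw [(50, 3), (54, 2), (58, 9), (62, 12), (66, 12), (70, 6), (74, 1), (78, 0), (82, 0), (86, 0), (90, 0), (94, 0), (98, 0), (102, 0), (106, 0)]
side5raw [(50, 2), (54, 2), (58, 9), (62, 12), (66, 12), (70, 7), (74, 1), (78, 1), (82, 0), (86, 0), (90, 0), (94, 1), (98, 0), (102, 0), (106, 0)]
side6raw [(50, 3), (54, 2), (58, 3), (62, 3), (66, 2), (70, 4), (74, 11), (78, 10), (82, 11), (86, 1), (90, 0), (94, 0), (98, 0), (102, 0), (106, 0)]
```

The panel follows and is now at about 80°. Push on to the stop.

Request:
{"op": "play_rows", "data": {
  "deltas": [
    [0.001,0.017,0.014,0,0,0,1],
    [-0.001,0.033,0.03,0,0,0,1],
    [-0.002,0.049,0.046,0,0,0,1],
    [-0.002,0.063,0.064,0,0,0,1],
    [-0.003,0.076,0.082,0,0,0,1],
    [-0.004,0.088,0.101,0,0,0,1],
    [-0.004,0.092,0.108,0,0,0,1],
    [-0.004,0.092,0.108,0,0,0,1]
  ]
}}

```text
clock: 15.8
position: [0.7186, 0.2023, 0.2828]
tool_rot: [2.302, 0.097, 1.783]
force: [-0.3, 0.2, -0.7]
grip_width: 0.0003
finger_force: 0.0
```

Request:
{"op": "play_rows", "data": {
  "deltas": [
    [0,0.004,0.008,0,0,0,1],
    [0,0.007,0.014,0,0,0,1],
    [0,0.01,0.018,0,0,0,1],
    [0,0.01,0.018,0,0,0,1],
    [0,0.01,0.018,0,0,0,1]
  ]
}}

```text
clock: 16.3
position: [0.7254, 0.2038, 0.2812]
tool_rot: [2.302, 0.099, 1.783]
force: [-69.0, -18.7, 37.0]
grip_width: 0.0002
finger_force: 39.6
```

```bash
cat >> h.py <<'E'
def panelang(name):
    im=grab_frame('side');save(name,im);g=cv2.cvtColor(im[:,:,::-1].copy(),cv2.COLOR_BGR2HSV);c=get_calibration('side');o=[]
    for al in range(58,114,3):
        a=np.radians(al);v=[]
        for rho in np.linspace(.05,.2,12):
            u=proj(c,W([.1-rho*np.cos(a),.121,.134+rho*np.sin(a)])).round().astype(int);h_=g[u[1],u[0]];v.append(90<h_[0]<115 and h_[1]>25)
        o.append((al,int(sum(v))))
    print(o)
E
python3 - <<'E'
from h import *
s=observe();R=Ro.from_euler('xyz',s['tool_rot']).as_matrix()
print('tip',C(s['position']-R[:,2]*.04),'at105',inner(105,.18,-.045),s['force'],s['qpos'].round(2))
panelang('side7raw.png')
E
```

```text
tip [ 0.14667625 -0.04434126  0.30781915] at105 [ 0.14079187 -0.045       0.30941956] [-69.03918334 -18.6746338   37.02236656] [-0.08  0.38 -0.5   1.98  1.62  0.44 -1.65]
[(58, 3), (61, 3), (64, 2), (67, 3), (70, 2), (73, 6), (76, 8), (79, 10), (82, 12), (85, 10), (88, 12), (91, 12), (94, 10), (97, 12), (100, 10), (103, 12), (106, 6), (109, 0), (112, 0)]
```

On the stop. Back off and go above the cassette.

Request:
{"op": "play_rows", "data": {
  "deltas": [
    [0,-0.03,-0.04,0,0,0,1],
    [0,-0.09,-0.12,0,0,0,1],
    [0,-0.13,-0.18,0,0,0,1],
    [0,-0.13,-0.18,0,0,0,1],
    [0,-0.13,-0.18,0,0,0,1]
  ]
}}

```text
clock: 16.85
position: [0.62, 0.1821, 0.2935]
tool_rot: [2.3, 0.098, 1.783]
force: [0.1, -0.6, 0.1]
grip_width: -0.0001
finger_force: 0.0
```

Run:
```python
from h import *
s=observe();R=Ro.from_euler('xyz',s['tool_rot']).as_matrix()
print('tip',C(s['position']-R[:,2]*.04),s['force'],s['qpos'].round(2))
panelang('side8raw.png')
Q=TR(0);plan([(tip([.0,0,.24],Q),Q)],0)
```

```text
tip [ 0.03902563 -0.04794722  0.32003682] [ 0.06331501 -0.56188438  0.07795263] [-0.07  0.19 -0.55  2.21  1.66  0.43 -1.8 ]
[(58, 2), (61, 2), (64, 2), (67, 2), (70, 1), (73, 7), (76, 9), (79, 10), (82, 12), (85, 12), (88, 11), (91, 10), (94, 11), (97, 11), (100, 9), (103, 9), (106, 7), (109, 0), (112, 0)]
[0.122, -0.22, 0.016, 0.402, 0.035, 0.038, 0]
```

Request:
{"op": "play_rows", "data": {
  "deltas": [
    [0.122,-0.22,0.016,0.402,0.035,0.038,0],
    [0.122,-0.22,0.016,0.402,0.035,0.038,0],
    [0.122,-0.22,0.016,0.402,0.035,0.038,0],
    [0.122,-0.22,0.016,0.402,0.035,0.038,0],
    [0.122,-0.22,0.016,0.402,0.035,0.038,0],
    [0.122,-0.22,0.016,0.402,0.035,0.038,0],
    [0.122,-0.22,0.016,0.402,0.035,0.038,0],
    [0.122,-0.22,0.016,0.402,0.035,0.038,0]
  ]
}}

```text
clock: 17.7
position: [0.5459, 0.2179, 0.1979]
tool_rot: [-3.133, -0.002, 1.736]
force: [-0.7, -0.6, -0.8]
grip_width: 0.0853
finger_force: 0.0
```

Request:
{"op": "play_rows", "data": {
  "deltas": [
    [0,0,0,0,0,0,0],
    [0,0,0,0,0,0,0]
  ]
}}

```text
clock: 17.9
position: [0.5426, 0.2191, 0.1991]
tool_rot: [-3.142, 0.001, 1.742]
force: [-1.0, 0.5, 0.6]
grip_width: 0.0856
finger_force: 0.0
```

Run:
```python
from h import *
s=observe();R=Ro.from_euler('xyz',s['tool_rot']).as_matrix()
print('tip',C(s['position']-R[:,2]*.04),s['tool_rot'],s['qpos'].round(2))
c=get_calibration('wrist');w=grab_frame('wrist');save('w6raw.png',w)
g=cv2.cvtColor(w[:,:,::-1].copy(),cv2.COLOR_BGR2HSV)
m=cv2.inRange(g,(110,150,60),(125,255,255))
n,l,st,ce=cv2.connectedComponentsWithStats(m)
yaw=Ro.from_euler('z',-CO['yaw'])
for i in range(1,n):
    if st[i,4]>40: print(st[i],C(onz(c,*ce[i],.084,True)).round(4))
a=w[40:360,160:480,::-1];cv2.imwrite('pics/w6.png',cv2.resize(a,(600,600)))
for p in([.004,.07,.084],[.004,-.07,.084],[-.019,-.07,.084],[.027,-.07,.084],[-.085,0,.065],[.1,0,.132]):print(p,((proj(c,W(p),True)-[160,40])*600/320).round())
```

```text
tip [-0.00102359  0.00028709  0.23913662] [-3.14158404e+00  1.13318419e-03  1.74194174e+00] [ 0.02  0.54 -0.73  1.67  0.4   1.09 -0.66]
[320 125  27   7 119] [0.0138 0.061  0.084 ]
[305 266  36  15 199] [ 0.0073 -0.0944  0.084 ]
[0.004, 0.07, 0.084] [306. 148.]
[0.004, -0.07, 0.084] [304. 400.]
[-0.019, -0.07, 0.084] [264. 400.]
[0.027, -0.07, 0.084] [345. 400.]
[-0.085, 0, 0.065] [149. 273.]
[0.1, 0, 0.132] [510. 309.]
```

View pics/w6.png

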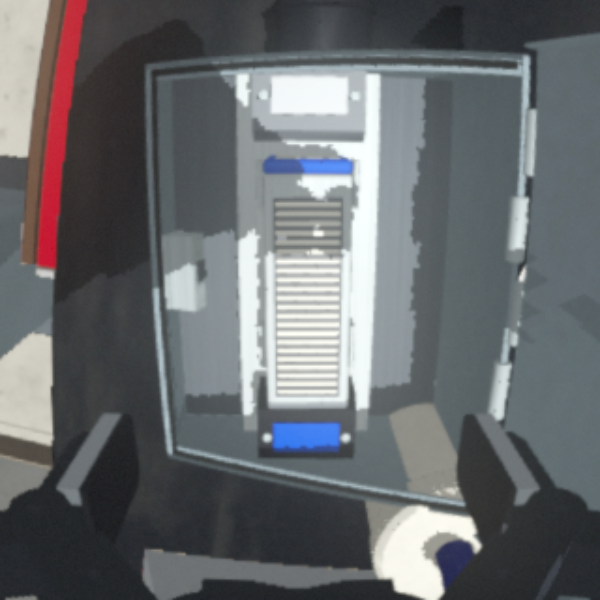

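The wrist view shows the cassette at (308,282), with the blue seal at the top (308,165) and the blue patch of the fan port at the bottom (308,437). The cassette is within 2 mm of prediction in x and about 4 mm toward -y. Descend and grip.

Request:
{"op": "play_rows", "data": {
  "deltas": [
    [-0.008,0.013,0.08,0,0,0,0],
    [-0.008,0.013,0.16,0,0,0,0],
    [-0.008,0.013,0.24,0,0,0,0],
    [-0.008,0.013,0.3,0,0,0,0],
    [-0.008,0.013,0.35,0,0,0,0],
    [-0.008,0.013,0.38,0,0,0,0],
    [-0.008,0.013,0.384,0,0,0,0],
    [-0.008,0.013,0.384,0,0,0,0]
  ]
}}

```text
clock: 18.75
position: [0.5501, 0.2161, 0.0084]
tool_rot: [3.141, 0.001, 1.742]
force: [0.4, -0.2, 0.8]
grip_width: 0.0853
finger_force: 0.0
```

Request:
{"op": "play_rows", "data": {
  "deltas": [
    [0,0,0,0,0,0,0.3],
    [0,0,0,0,0,0,0.6],
    [0,0,0,0,0,0,1],
    [0,0,0,0,0,0,1],
    [0,0,0,0,0,0,1]
  ],
  "newtons": 40
}}

```text
clock: 19.25
position: [0.5503, 0.2158, 0.0085]
tool_rot: [3.141, 0.001, 1.741]
force: [-2.7, -1.6, 9.4]
grip_width: 0.0458
finger_force: 40.7
```

Run:
```python
from h import *
s=observe();R=Ro.from_euler('xyz',s['tool_rot']).as_matrix()
print('tip',C(s['position']-R[:,2]*.04),s['tool_rot'],s['qpos'].round(2),s['force'],s['moment'],s['grip_width'])
```

```text
tip [ 0.00598051 -0.00423053  0.04848452] [3.14105160e+00 1.14970335e-03 1.74108241e+00] [-0.08  0.78 -0.59  1.79  0.61  0.76 -0.81] [-2.65209384 -1.61440534  9.39930308] [-0.28585673  0.54576957 -0.000634  ] 0.04581840498497028
```

Request:
{"op": "play_rows", "data": {
  "deltas": [
    [0,0,-0.02,0,0,0,1],
    [0,0,-0.06,0,0,0,1],
    [0,0,-0.11,0,0,0,1],
    [0,-0.01,-0.17,0,0,0,1],
    [0,-0.03,-0.22,0,0,0,1],
    [0,-0.06,-0.27,0,0,0,1],
    [0,-0.08,-0.28,0,0,0,1],
    [0,-0.08,-0.28,0,0,0,1],
    [0,-0.08,-0.28,0,0,0,1]
  ],
  "newtons": 50
}}

```text
clock: 20.15
position: [0.5106, 0.2087, 0.1471]
tool_rot: [-3.141, 0.002, 1.741]
force: [-0.1, 0.0, -3.1]
grip_width: 0.0453
finger_force: 52.6
```

Run:
```python
from h import *
s=observe();R=Ro.from_euler('xyz',s['tool_rot']).as_matrix()
print('tip',C(s['position']-R[:,2]*.04),s['tool_rot'],s['qpos'].round(2),s['force'],s['grip_width'])
```

```text
tip [-0.03427723 -0.0044742   0.18709171] [-3.14076830e+00  1.50395812e-03  1.74111039e+00] [ 0.02  0.54 -0.72  1.81  0.43  0.95 -0.72] [-6.15752635e-02  2.40137740e-03 -3.05258746e+00] 0.04529012348236406
```

Request:
{"op": "play_rows", "data": {
  "deltas": [
    [0,0,0,0,0,-0.04,1],
    [0,0,0,0,0,-0.1,1],
    [0,0,0,0,0,-0.17,1],
    [0,0,0,0,0,-0.24,1],
    [0,0,0,0,0,-0.31,1],
    [0,0,0,0,0,-0.38,1],
    [0,0,0,0,0,-0.45,1],
    [0,0,0,0,0,-0.52,1],
    [0,0,0,0,0,-0.59,1],
    [0,0,0,0,0,-0.66,1]
  ]
}}

```text
clock: 21.15
position: [0.5106, 0.209, 0.1464]
tool_rot: [-3.141, -0.002, 3.129]
force: [0.5, -0.7, -3.4]
grip_width: 0.0453
finger_force: 52.5
```

Run:
```python
from h import *
s=observe();R=Ro.from_euler('xyz',s['tool_rot']).as_matrix()
print('tip',C(s['position']-R[:,2]*.04),s['tool_rot'],s['qpos'].round(2),s['force'],s['grip_width'])
Q=TR(0,np.radians(130));P=tip([-.034,0,.187],Q);plan([(P,Q)],1)
Q=TR(0,np.radians(175));P=tip([-.034,0,.187],Q);plan([(P,Q)],1)
```

```text
tip [-0.03418634 -0.00425651  0.1864169 ] [-3.14058609e+00 -1.93055825e-03  3.12922275e+00] [ 0.22  0.67 -1.05  1.8   0.65  1.07  0.48] [ 0.51575439 -0.6517889  -3.40925974] 0.045256108591758853
[0.001, 0.009, -0.001, -0.0, -0.001, -0.42, 1]
[0.001, 0.009, -0.001, 0.0, -0.001, -0.795, 1]
```

Request:
{"op": "play_rows", "data": {
  "deltas": [
    [0,0,0,0,0,-0.07,1],
    [0,0,0,0,0,-0.14,1],
    [0,0,0,0,0,-0.21,1],
    [0,0,0,0,0,-0.28,1],
    [0,0,0,0,0,-0.35,1],
    [0,0,0,0,0,-0.42,1],
    [0,0,0,0,0,-0.49,1],
    [0,0,0,0,0,-0.56,1],
    [0,0,0,0,0,-0.62,1],
    [0,0,0,0,0,-0.66,1]
  ]
}}

```text
clock: 22.15
position: [0.5106, 0.209, 0.1463]
tool_rot: [3.139, -0.001, -1.773]
force: [-0.3, 0.3, -2.2]
grip_width: 0.0458
finger_force: 52.4
```

Run:
```python
from h import *
s=observe();R=Ro.from_euler('xyz',s['tool_rot']).as_matrix()
print('tip',C(s['position']-R[:,2]*.04),s['tool_rot'],s['qpos'].round(2),s['force'],s['grip_width'])
Q=TR(0,np.pi);P=tip([-.034,0.002,.187],Q);plan([(P,Q)],1)
```

```text
tip [-0.03422551 -0.00421917  0.18627386] [ 3.13938677e+00 -1.09549951e-03 -1.77278151e+00] [ 0.34  0.84 -1.34  1.8   0.86  1.25  1.7 ] [-0.26177188  0.32465595 -2.15206853] 0.04575555739030791
[-0.012, 0.004, -0.001, 0.001, -0.0, -0.178, 1]
```

Request:
{"op": "play_rows", "data": {
  "deltas": [
    [-0.004,0.001,0,0,0,-0.06,1],
    [-0.008,0.003,0,0.001,0,-0.12,1],
    [-0.012,0.004,0,0.001,0,-0.178,1],
    [-0.012,0.004,0,0.001,0,-0.178,1],
    [-0.012,0.004,0,0.001,0,-0.178,1]
  ]
}}

```text
clock: 22.65
position: [0.5098, 0.2154, 0.1467]
tool_rot: [-3.141, -0.001, -1.408]
force: [0.3, 0.3, -3.1]
grip_width: 0.0454
finger_force: 52.4
```

Run:
```python
from h import *
s=observe();R=Ro.from_euler('xyz',s['tool_rot']).as_matrix()
print('tip',C(s['position']-R[:,2]*.04),s['tool_rot'],s['qpos'].round(2),s['force'],s['grip_width'])
c=get_calibration('wrist');w=grab_frame('wrist');save('w7raw.png',w)
Q=TR(0,np.pi)
for z in(.11,.08,.06,.0495):P=tip([.0055,0.00,z],Q);plan([(P,Q)],1)
```

```text
tip [-0.03407075  0.00221456  0.18674668] [-3.14144250e+00 -8.26264299e-04 -1.40846894e+00] [ 0.35  0.88 -1.4   1.79  0.91  1.3   2.01] [ 0.31996871  0.28013746 -3.05691177] 0.04544111527807431
[0.003, -0.079, 0.154, -0.0, -0.001, -0.004, 1]
[0.003, -0.079, 0.214, -0.0, -0.001, -0.004, 1]
[0.003, -0.079, 0.254, -0.0, -0.001, -0.004, 1]
[0.003, -0.079, 0.275, -0.0, -0.001, -0.004, 1]
```

Request:
{"op": "play_rows", "data": {
  "deltas": [
    [0.001,-0.04,0,0,0,-0.002,1],
    [0.003,-0.079,0.01,0,-0.001,-0.004,1],
    [0.003,-0.079,0.05,0,-0.001,-0.004,1],
    [0.003,-0.079,0.1,0,-0.001,-0.004,1],
    [0.003,-0.079,0.15,0,-0.001,-0.004,1],
    [0.003,-0.079,0.185,0,-0.001,-0.004,1],
    [0.003,-0.079,0.185,0,-0.001,-0.004,1],
    [0.003,-0.079,0.185,0,-0.001,-0.004,1]
  ]
}}

```text
clock: 23.5
position: [0.5491, 0.2207, 0.0556]
tool_rot: [-3.14, 0.001, -1.397]
force: [-0.3, 0.6, -2.3]
grip_width: 0.0458
finger_force: 52.3
```

Run:
```python
from h import *
s=observe();R=Ro.from_euler('xyz',s['tool_rot']).as_matrix()
print('tip',C(s['position']-R[:,2]*.04),s['tool_rot'],s['qpos'].round(2),s['force'],s['moment'],s['grip_width'])
Q=TR(0,np.pi)
for z in(.08,.0495):P=tip([.0055,0.00,z],Q);plan([(P,Q)],1)
c=get_calibration('wrist');w=grab_frame('wrist');save('w8raw.png',w)
g=cv2.cvtColor(w[:,:,::-1].copy(),cv2.COLOR_BGR2HSV)
m=cv2.inRange(g,(105,120,50),(128,255,255))
n,l,st,ce=cv2.connectedComponentsWithStats(m)
for i in range(1,n):
    if st[i,4]>40: print(st[i],C(onz(c,*ce[i],.115,True)).round(4),C(onz(c,*ce[i],.07,True)).round(4))
```

```text
tip [0.00556976 0.00066794 0.09560184] [-3.14008849e+00  1.09832891e-03 -1.39667631e+00] [ 0.28  1.02 -1.28  1.76  1.05  1.22  2.01] [-0.28497099  0.60473211 -2.32506384] [ 0.0380738  -0.0079509   0.00777199] 0.045799082598458135
[0.001, 0.0, 0.031, -0.001, 0.001, 0.002, 1]
[0.002, 0.0, 0.092, -0.001, 0.001, 0.002, 1]
[ 283   46   78   41 2934] [ 0.005  -0.0948  0.115 ] [ 0.0046 -0.1013  0.07  ]
[ 254  130  129   28 2743] [ 0.0062 -0.0633  0.115 ] [ 0.0063 -0.0582  0.07  ]
```

Request:
{"op": "play_rows", "data": {
  "deltas": [
    [0.001,0.002,0.02,-0.001,0.001,0.002,1],
    [0.001,0.002,0.04,-0.001,0.001,0.002,1],
    [0.001,0.002,0.06,-0.001,0.001,0.002,1],
    [0.001,0.002,0.08,-0.001,0.001,0.002,1],
    [0.001,0.002,0.09,-0.001,0.001,0.002,1],
    [0.001,0.002,0.09,-0.001,0.001,0.002,1],
    [0.001,0.002,0.09,-0.001,0.001,0.002,1]
  ]
}}

```text
clock: 24.25
position: [0.5483, 0.2199, 0.0101]
tool_rot: [3.141, -0.001, -1.4]
force: [1.0, 0.6, -2.3]
grip_width: 0.0451
finger_force: 52.5
```

Request:
{"op": "play_rows", "data": {
  "deltas": [
    [0,0,0.002,0,0,0,1],
    [0,0,0.004,0,0,0,1],
    [0,0,0.004,0,0,0,1]
  ]
}}

```text
clock: 24.55
position: [0.5485, 0.2197, 0.0085]
tool_rot: [3.141, -0.002, -1.4]
force: [-1.8, -2.3, 5.0]
grip_width: 0.0456
finger_force: 53.1
```

Request:
{"op": "play_rows", "data": {
  "deltas": [
    [0,0,0,0,0,0,0.4],
    [0,0,0,0,0,0,0],
    [0,0,0,0,0,0,0],
    [0,0,0,0,0,0,0],
    [0,0,0,0,0,0,0],
    [0,0,0,0,0,0,0]
  ]
}}

```text
clock: 25.15
position: [0.5483, 0.2197, 0.0082]
tool_rot: [3.141, -0.001, -1.4]
force: [0.2, -0.3, -0.4]
grip_width: 0.0857
finger_force: 0.0
```

Request:
{"op": "play_rows", "data": {
  "deltas": [
    [0,0,-0.03,0,0,0,0],
    [0,0,-0.09,0,0,0,0],
    [0,0,-0.17,0,0,0,0],
    [0,0,-0.26,0,0,0,0],
    [0,0,-0.34,0,0,0,0],
    [0,0,-0.38,0,0,0,0],
    [0,0,-0.38,0,0,0,0],
    [0,0,-0.38,0,0,0,0]
  ]
}}

```text
clock: 25.95
position: [0.5483, 0.2198, 0.1983]
tool_rot: [3.141, -0.002, -1.4]
force: [-0.2, -0.7, -0.6]
grip_width: 0.0852
finger_force: 0.0
```

Run:
```python
from h import *
s=observe();R=Ro.from_euler('xyz',s['tool_rot']).as_matrix()
print('tip',C(s['position']-R[:,2]*.04),s['force'],s['grip_width'])
c=get_calibration('wrist');w=grab_frame('wrist');save('w9raw.png',w)
g=cv2.cvtColor(w[:,:,::-1].copy(),cv2.COLOR_BGR2HSV)
m=cv2.inRange(g,(105,120,50),(128,255,255))
n,l,st,ce=cv2.connectedComponentsWithStats(m)
for i in range(1,n):
    if st[i,4]>40: print(st[i],C(onz(c,*ce[i],.084,True)).round(4),C(onz(c,*ce[i],.07,True)).round(4))
# cassette side edges: bright rows across x at several y, z=.084
hsv=g
for y in(-.05,-.03,0,.03,.05,.066,.074):
    r=[]
    for x in np.arange(-.03,.0385,.003):
        u=proj(c,W([x,y,.084]),True).round().astype(int);r.append(int(w[u[1],u[0]].mean()))
    print(y,r)
panelang('side9raw.png')
```

```text
tip [4.72191059e-03 4.23361561e-05 2.38286263e-01] [-0.21014604 -0.68394416 -0.64789461] 0.0852387016871112
[172   5  13   9  57] [ 0.1498 -0.1936  0.084 ] [ 0.1567 -0.1991  0.07  ]
[299  78  42  21 865] [ 0.0048 -0.1003  0.084 ] [ 0.0048 -0.1014  0.07  ]
[295 120  48   8 328] [ 0.0054 -0.0657  0.084 ] [ 0.0054 -0.0651  0.07  ]
-0.05 [216, 223, 222, 211, 123, 221, 219, 219, 218, 218, 217, 220, 221, 221, 225, 220, 220, 222, 223, 224, 207, 226, 230]
-0.03 [197, 222, 221, 216, 132, 225, 157, 193, 190, 189, 190, 189, 189, 186, 186, 187, 180, 184, 209, 215, 223, 225, 226]
0 [119, 163, 214, 206, 137, 218, 169, 193, 194, 193, 192, 192, 192, 192, 192, 192, 193, 194, 199, 220, 220, 221, 221]
0.03 [124, 128, 129, 127, 112, 130, 99, 129, 131, 131, 131, 131, 131, 131, 131, 213, 134, 126, 120, 126, 129, 153, 221]
0.05 [118, 129, 127, 127, 126, 127, 98, 131, 131, 131, 131, 133, 132, 169, 183, 218, 218, 205, 131, 138, 215, 217, 220]
0.066 [102, 126, 125, 84, 87, 104, 110, 108, 109, 111, 122, 192, 196, 195, 195, 195, 195, 196, 193, 180, 110, 174, 218]
0.074 [113, 126, 125, 84, 84, 84, 84, 84, 85, 84, 86, 90, 151, 150, 151, 151, 150, 150, 150, 150, 150, 154, 216]
[(58, 2), (61, 1), (64, 3), (67, 2), (70, 3), (73, 6), (76, 8), (79, 9), (82, 11), (85, 12), (88, 11), (91, 11), (94, 12), (97, 12), (100, 12), (103, 11), (106, 5), (109, 0), (112, 0)]
```

```bash
python3 -c "
from workcell import *
print(job_done())"
```

```text
the job is handed in; nothing more can be done
None
```

The job is handed in at about 26 s of the 72 s allowed: the key is turned, the panel stands open on its stop, and the cassette is back in its cradle, released, with the blue seal at the fan port. My last camera check put the seal within about 1 mm front to back of the port's blue patch. I did not measure the bystanders' positions afterwards, and the hand-in returned no verdict.

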